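# Seat the clamp block under the lip and lock it in with the panel key

## Task

Lift the dark clamp block by its rib, set it on the grey base in front of the pocket and slide it sideways, toe first, fully home under the lip. Then hold the captive T-key standing in the lock, keep it pressed down lightly while you turn it gently back and forth until it drops into the hidden slot, and, still pressing, turn it clockwise (seen from above) as far as it goes so that the bolt comes out fully behind the block. Let go of everything, never force the key, and leave the other loose things where they lie.

Things in the scene. Friction and masses are not known exactly. Their poses are not given: they have to be found in the camera images.
- dock: Clamping dock fixed on the bench: grey base plate 190 x 145 x 10 mm (x -48..142, y -90..55) with a steel pocket and, at +x, a lock housing (62 x 62 mm, top at z 58). Low bolt guide at x 40..76, y -48..-18, top z 32. Origin on the bench under the middle of the pocket's mouth; the block slides in along +y. The base before the mouth is clear for x -30..30 but for the entry flares.
- pocket (a point): Point on the base's top (10 mm above the bench), middle of the pocket's mouth; axes as the dock's. The pocket runs from y = 0 to its back wall at y = 40 mm, 54 mm wide between guides, with a flared entry from y = -16 mm. A steel lip roofs it: underside 18.5 mm, top 28.5 mm above this point.
- clamp_block: Loose dark steel block, 0.2 to 0.42 kg: toe plate 50 (x) x 64 (y) x 16 mm high with an upright rib 16 (x) x 20 (y) mm, top 62 mm above the underside, centred at y = -20 mm. Origin at the centre of the underside; +y is the toe end that goes under the lip. Fully home the toe touches the back wall: origin 8 mm past the pocket's mouth in y, rib centre 12 mm before it.
- rib (a point): Middle of the rib's section, 45 mm above the block's underside, 17 mm below the rib's top; axes as the block's. Grasp across the 16 mm (x).
- key: Captive T-key (90 g) upright in the lock: it turns and slides up and down but cannot come out. Origin at the foot of its bit (22 mm along x, 5 mm thick), inside the housing, 36 mm above the bench at rest on a spring. Pressed 4 mm down (about 2 N) the bit meets a hidden drum; over the slot, within 0.13 rad, it goes on to 11 mm below rest (3 N), where it stops solidly. Let go, it springs up again.
- key_handle (a point): Middle of the key's black handle, 58 mm above the key's origin; 46 mm long (key's y), 10 mm thick (key's x), 28 mm high (14 mm above and below this point); grasp it across the 10 mm. Axes as the key's; the handle starts within 0.2 rad of the dock's y.
- lock (a point): Centre of the bore on the housing's top, 58 mm above the bench; axes as the dock's. The slot, hidden inside, takes the key either way round and lies where the key's x is turned by some angle between -0.8 and 0.8 rad from the dock's x. It stays put until the key is down in it; then it turns 1.3 rad clockwise from above, with about 0.1 N m of drag, between solid stops, and stays where it is left.
- bolt (a joint): Travel of the lock's brass bolt (12 x 12 mm): 0 withdrawn, as at the start, tip at dock x 32 mm; 0.026 m fully out (along dock -x) behind the seated block, at dock y -39..-27 and 13 to 25 mm above the bench. It moves 0.020 m per rad of key turn.
- cast_foot: Bystander, to be left alone: small dark cast foot, 38 x 45 x 50 mm. Origin at the centre of its underside.
- file: Bystander, to be left alone: file with wooden handle, 253 mm long. Origin at the centre of its underside.
- marker: Bystander, to be left alone: marker pen, 133 mm long, 17 mm thick. Origin at the centre of its underside.
- angle_plate: Bystander, to be left alone: drilled grey angle plate, 68 x 120 x 20 mm. Origin at the centre of its underside.
- screw_bolt: Bystander, to be left alone: hexagon bolt standing on its head, 36 mm high. Origin at the centre of its underside.
- nylon_plug: Bystander, to be left alone: small pale nylon plug, 16 x 24 x 10 mm. Origin at the centre of its underside.

How it is judged:
By the outcome, as a careful person would: the job done as asked, in the order asked, and still so for the second after the job is handed in, with the robot touching nothing.
It also fails if it takes over 72 s, if anything falls off the work surface, if the arm or the gripper's body presses on something with over 40 N, if the wrist force passes 120 N, or if a joint passes its speed limit or range.

## Robot

A 7-joint arm with a two-finger parallel gripper is mounted at the origin on a cart in front of the work surface, level with it; the furniture and walls round the work are solid. World frame = base frame: x ahead of the robot, y to its left, z up, the work surface at z = 0. Lengths are in mm, angles in rad, forces in N, time in s.
With the tool pointing down it reaches from about 425 to 825 mm from the base axis. Payload 3.6 kg.
Tool frame: the origin (TCP) lies midway between the tips of the shut fingers; the grasp point (between the pads) lies 19 mm behind it; z points along the fingers, y is the direction in which the jaws open and shut (so a half turn about z gives the same grasp; the last joint's range is limited). The gripper opens to 93 mm and grips with 3 to 60 N. Pads are 15 mm wide; open, the fingers measure 128 mm over their backs; the gripper's body (75 mm by 188 mm) begins 65 mm behind the grasp point.
Start: joints at [-1.143, 0.615, -0.013, 1.423, 0.008, 1.103, -0.04], TCP at [285.497, 583.912, 218.64] pointing down, gripper open.
Joint ranges: [-3.12, 3.12], [-0.3, 2.06], [-1.34, 1.32], [0.26, 2.42], [-1.36, 4.5], [0.01, 1.98], [-2.84, 2.84]. Speed limits (rad/s): [2.79, 2.79, 3.14, 3.14, 3.14, 3.14, 3.14].

## Interface

Orientations are given as a unit quaternion [w, x, y, z].
In Python, from bench import bot gives the robot as it stands.
- The arm moves only by the tool carry_out, never from a script. Its argument "targets" is text: rows parted by semicolons, each of 7 numbers parted by spaces: the turn, a rotation vector about the tool's x, y, z in degrees, then the shift along the tool's x, y, z in cm, then the finger opening in cm, from 0 to 9.3. In form: ax ay az x y z claw; .... A call has 1 to 8 rows; each row is the pose to reach, as a shift and turn from the pose commanded when the call began, along the tool's axes at that moment; what a row does not reach only later rows make up. A row lasts 1/12 s, in which the tool goes at most 41.7 mm and 7.16 degrees, less where a joint would pass 70% of its speed; a pose out of reach is approached as far as the arm can. A call with a gripper value outside its range is refused whole. The fingers move at their own pace and stop on an object; the grip force is fixed at half the most. Time passes only in rows, so rows that repeat a pose let the fingers close. It gives the time, the measured TCP pose, the force and the opening at its end, in the units of the state.
- bot.state(): the state, without advancing time (a new reading comes with each control period).
- bot.grab_frame(name): name is "side" or "top"; returns the picture (420x560x3 uint8, red, green, blue); there is no depth.
- bot.camera_model(name): a dict with "fx", "fy", "cx", "cy" (pixels), "distortion" ([k1, k2, p1, p2, k3] as OpenCV has them; the pictures are not rectified), "world_from_camera" (4x4, takes a point from camera to world coordinates). Camera axes: x right, y down, z forward; pixel columns grow to the right and rows downward; lengths in mm; the calibration is good to about 2 mm. A picture is of the moment at which its call begins. camera_model takes no time and is no camera call.
- bot.job_done(): hands the job in, once; it reports no verdict.
Trained networks look in the newest picture that a camera, given by its name, has taken for a name from the list of things; names that differ only in an ending like _2 or _b are one class to them, and where a whole thing is asked for, a point or a joint stands for the part that bears it (a point fixed in the world has none). Each returns a list of dicts, best first, with "p" (0 to 1); they miss things now and then, are a little off and sometimes report something else, mostly with a low value. They report only what shows in the picture. A call takes as long as a camera call.
- bot.regions_of(camera, target): "pixels" (420x560 bool, what is visible of it) and "location" ([row, column] in pixels, amid what is visible of it).
- bot.place_of(camera, target): "location" ([row, column] in pixels: a listed point, or the origin of a listed thing).
The state is a dict: "time_s": time; "q": joint angles; "joint_velocities": joint speeds; "effort": joint torques, N m; "tcp_pos": TCP position; "tcp_rot": TCP orientation; "wrist_force": force on the tool from outside, world axes, zero at the start; "wrist_torque": the same for the moment, N m; "finger_gap": finger opening in mm.
Only numpy, scipy, OpenCV 4.12 (cv2) and the standard library are available. Lean on these libraries where they do the work, as an engineer would, in place of code of your own. Each camera call takes 0.05 s, during which the arm holds its last target. There are 200 camera calls.

## Working session

There is one attempt and no reset: what is moved stays moved. The work goes in short steps, Python scripts to look and compute and a tool call to move; the robot and the scene stay as the last step left them, time stands still between calls to the robot, and variables do not carry over. Pictures are saved under pics/ and viewed, about 8 in all and at most 12, crops included, and the job is handed in when it is done.

Besides the shell and the picture viewer there is one more tool, called as a command line: name --argument value ..., lists and objects as JSON in quotes. carry_out: Moves the arm, as the interface text tells. Its arguments: {"type":"object","properties":{"targets":{"type":"string"}},"required":["targets"]}

```bash
mkdir -p pics; ls; python3 - <<'E'
from bench import bot
import cv2,numpy as np
s=bot.state(); print({k:np.round(v,3).tolist() for k,v in s.items()})
ims=[]
for c in("side","top"):
    im=bot.grab_frame(c); cv2.imwrite(f"pics/{c}0.png",im[:,:,::-1])
    m=bot.camera_model(c); print(c,m["fx"],m["fy"],m["cx"],m["cy"],m["distortion"]); print(np.round(m["world_from_camera"],3).tolist())
    for t in["clamp_block","rib","key_handle","key","lock","pocket","dock"]:
        r=bot.place_of(c,t); print(c,t,[(np.round(x["location"],1).tolist(),round(x["p"],2)) for x in r[:3]])
E
```

```text
pics
{'time_s': 0.0, 'q': [-1.142, 0.616, -0.013, 1.425, 0.008, 1.103, -0.04], 'joint_velocities': [-0.0, -0.001, 0.0, -0.001, 0.001, 0.001, -0.0], 'effort': [0.0, -45.894, 0.209, -16.575, -0.061, 0.021, 0.0], 'tcp_pos': [285.18, 583.216, 217.461], 'tcp_rot': [-0.0, 0.225, 0.974, -0.001], 'wrist_force': [0.264, -0.776, 0.055], 'wrist_torque': [0.008, -0.009, 0.008], 'finger_gap': 92.78}
side 488.8273175495816 488.8273175495816 288.85984883712894 208.39664989759558 [-0.16828374  0.          0.          0.          0.        ]
[[-0.998, 0.032, -0.045, 631.289], [0.056, 0.546, -0.836, 1159.698], [-0.002, -0.837, -0.547, 829.039], [0.0, 0.0, 0.0, 1.0]]
side clamp_block [([183.7, 315.2], 0.54)]
side rib [([168.7, 310.8], 0.75)]
side key_handle [([197.5, 269.7], 0.7)]
side key [([215.3, 268.6], 0.5)]
side lock [([213.9, 266.4], 0.86)]
side pocket [([226.6, 308.3], 0.77)]
side dock [([226.5, 302.2], 0.88), ([212.9, 268.0], 0.25)]
top 411.549371862358 411.549371862358 278.0185795466953 212.90614559344326 [-0.0174395  0.         0.         0.         0.       ]
[[0.005, -0.986, 0.169, 397.27], [-1.0, -0.007, -0.012, 23.333], [0.013, -0.169, -0.985, 1015.333], [0.0, 0.0, 0.0, 1.0]]
top clamp_block [([252.0, 384.5], 0.63)]
top rib [([250.3, 393.8], 0.66)]
top key_handle [([184.3, 290.4], 0.58)]
top key [([186.9, 287.7], 0.52)]
top lock [([186.5, 289.0], 0.95)]
top pocket [([233.6, 282.6], 0.9)]
top dock [([232.8, 284.3], 0.66)]
```

View pics/top0.png

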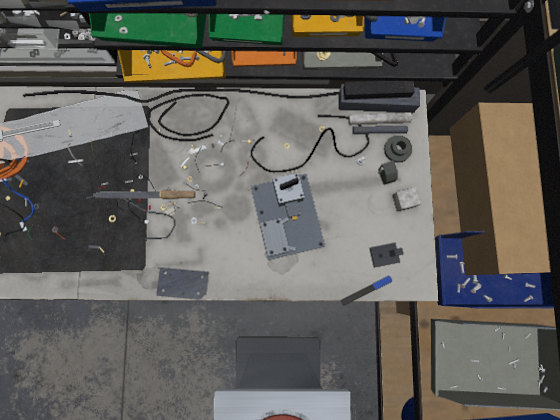

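View pics/side0.png

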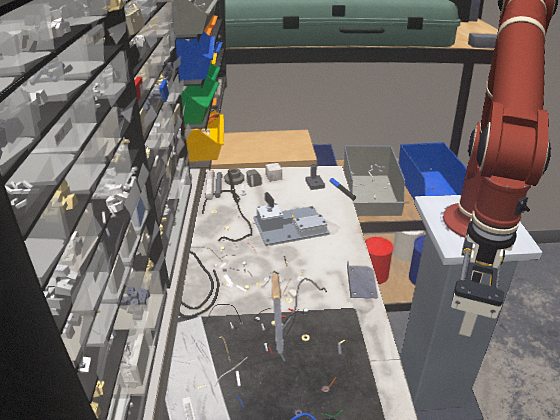

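The top picture shows the dock at about col 252–325, row 175–260, with the lock at (289,187) and the brass bolt near (295,217). The block lies at (385,253), and the arm stands off to the left. The side picture shows the same layout. Next I'll zoom in to measure.

```bash
cat > h.py <<'E'
import numpy as np,cv2
from bench import bot
from scipy.spatial.transform import Rotation as R
def cam(c):
    m=bot.camera_model(c);K=np.array([[m["fx"],0,m["cx"]],[0,m["fy"],m["cy"]],[0,0,1.]])
    return K,np.array(m["distortion"],float),np.array(m["world_from_camera"],float)
def ray(c,rc):
    K,d,T=cam(c);u=cv2.undistortPoints(np.array([[[rc[1],rc[0]]]],float),K,d)[0,0]
    return T[:3,3],T[:3,:3]@np.array([u[0],u[1],1.])
def onz(c,rc,z):
    o,v=ray(c,rc);return o+v*(z-o[2])/v[2]
def tri(a,b):
    A=[];y=[]
    for o,v in((ray("top",a)),(ray("side",b))):
        v=v/np.linalg.norm(v);P=np.eye(3)-np.outer(v,v);A.append(P);y.append(P@o)
    return np.linalg.lstsq(np.vstack(A),np.hstack(y),rcond=None)[0]
def proj(c,X):
    K,d,T=cam(c);Ti=np.linalg.inv(T)
    p,_=cv2.projectPoints(np.atleast_2d(X).astype(float),cv2.Rodrigues(Ti[:3,:3])[0],Ti[:3,3],K,d)
    return p[:,0,::-1]
E
python3 - <<'E'
from h import *
P={"rib":((250.3,393.8),(168.7,310.8),45),"handle":((184.3,290.4),(197.5,269.7),94),"lock":((186.5,289),(213.9,266.4),58),"pocket":((233.6,282.6),(226.6,308.3),10),"block":((252,384.5),(183.7,315.2),0)}
for n,(a,b,z) in P.items(): print(n,tri(a,b).round(1),onz("top",a,z).round(1),onz("side",b,z).round(1))
t=cv2.imread("pics/top0.png");s=cv2.imread("pics/side0.png")
z=lambda i,r,c,h,w:cv2.resize(i[r:r+h,c:c+w],None,fx=4,fy=4,interpolation=cv2.INTER_CUBIC)
cv2.imwrite("pics/z1.png",z(t,165,240,110,180))
E
```

```text
rib [ 478.2 -261.6   52.2] [ 476.1 -263.1   45. ] [ 479.4 -275.9   45. ]
handle [621.6 -15.9  98.1] [622.5 -16.1  94. ] [621.6 -22.5  94. ]
lock [631.1 -15.1  42.7] [625.9 -14.3  58. ] [632.5   7.   58. ]
pocket [5.153e+02 1.000e-01 5.000e+00] [ 5.184e+02 -5.000e-01  1.000e+01] [512.5   8.6  10. ]
block [ 470.6 -251.6    1.7] [ 475.4 -253.1    0. ] [ 465.7 -252.5    0. ]
```

View pics/z1.png

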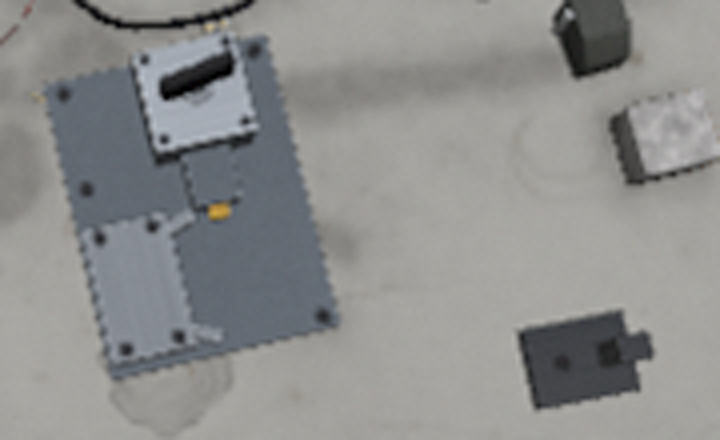

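In the zoomed top view the plate corners (zoom px) are about (45,85), (268,37), (340,325) and (112,378). The block's toe plate corners are (520,330), (622,312), (640,392) and (537,408), with the rib at its right end and the toe pointing left. The key handle runs from (160,95) to (232,62).

```bash
python3 - <<'E'
from h import *
s=cv2.imread("pics/side0.png")
a=cv2.resize(s[155:255,245:345],None,fx=6,fy=6,interpolation=cv2.INTER_CUBIC)
cv2.imwrite("pics/z2.png",a)
def fit(loc,px,z,name):
    w=np.array([onz("top",(165+(r+.5)/4-.5,240+(c+.5)/4-.5),z)[:2] for c,r in px]);l=np.array(loc,float)
    a,b=l-l.mean(0),w-w.mean(0)
    th=np.arctan2((a[:,0]*b[:,1]-a[:,1]*b[:,0]).sum(),(a*b).sum())
    c,sn=np.cos(th),np.sin(th);M=np.array([[c,-sn],[sn,c]]);t=w.mean(0)-M@l.mean(0)
    print(name,t.round(1),"yaw",round(th,3),"res",(l@M.T+t-w).round(1).tolist());return M,t,th
M,t,th=fit([[142,55],[142,-90],[-48,-90],[-48,55]],[(45,85),(268,37),(340,325),(112,378)],10,"dock")
Mb,tb,tbh=fit([[25,32],[25,-32],[-25,-32],[-25,32]],[(520,330),(622,312),(640,392),(537,408)],16,"block")
print("rib",Mb@[0,-20]+tb)
h=[onz("top",(165+r/4,240+c/4),108)[:2] for c,r in((162,85),(230,57))]
d=h[0]-h[1];print("handle",h,"ang of y rel dock",np.arctan2(d[1],d[0])-np.pi/2-th)
for n,p in(("lockcand",M@[111,-33]+t),):print(n,p)
# predicted side pixels (zoom)
L=np.array([[142,55,10],[142,-90,10],[-48,-90,10],[-48,55,10]],float);W=np.c_[L[:,:2]@M.T+t,L[:,2]]
print("side dock pred",((proj("side",W)-[155,245])*6).round(0).tolist())
L=np.array([[25,32,16],[25,-32,16],[-25,-32,16],[-25,32,16],[0,-20,62]],float);W=np.c_[L[:,:2]@Mb.T+tb,L[:,2]]
print("side block pred",((proj("side",W)-[155,245])*6).round(0).tolist())
E
```

```text
dock [513.5  -6. ] yaw 0.232 res [[0.9, 0.8], [2.0, -0.3], [-1.3, -1.1], [-1.6, 0.7]]
block [ 467.6 -248.7] yaw 0.173 res [[0.8, -0.1], [0.5, -0.1], [-0.1, 0.2], [-1.2, 0.1]]
rib [ 471.04092387 -268.36914578]
handle [array([614.37537287,   6.93963403]), array([631.00049684, -31.60612679])] ang of y rel dock 0.17520392646391017
lockcand [629.15225951 -12.61279197]
side dock pred [[529.0, 120.0], [360.0, 49.0], [301.0, 409.0], [459.0, 507.0]]
side block pred [[185.0, 391.0], [128.0, 361.0], [119.0, 447.0], [174.0, 479.0], [61.0, 412.0]]
```

View pics/z2.png

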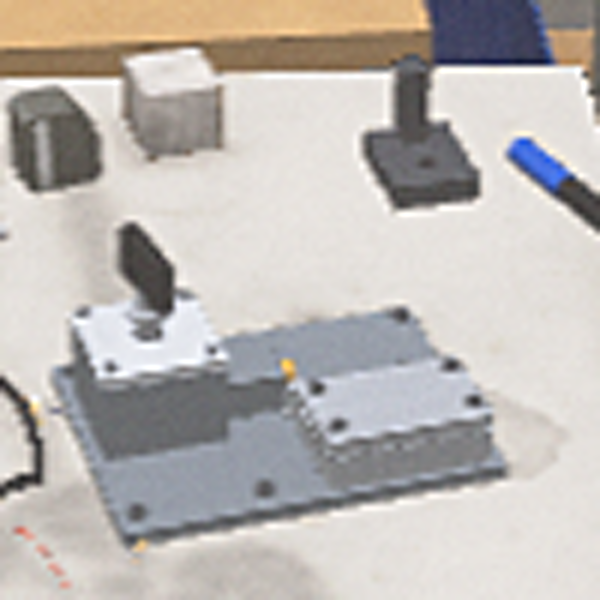

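The side view agrees with the top fit to about 1.5 px (around 2 mm in y), and the toe faces the dock. Next I'll move toward the block.

```bash
cat >> h.py <<'E'
def go(p,ang,deg=True):
    """row to reach TCP p with tool y at world angle ang (deg), tool down, from the measured pose"""
    s=bot.state();q=np.array(s["tcp_rot"]);Rc=R.from_quat(q[[1,2,3,0]])
    a=np.radians(ang);y=np.array([np.cos(a),np.sin(a),0]);z=np.array([0,0,-1.]);Rt=R.from_matrix(np.c_[np.cross(y,z),y,z])
    rv=(Rc.inv()*Rt).as_rotvec(degrees=True);d=Rc.inv().apply(np.array(p,float)-s["tcp_pos"])/10
    print("row",rv.round(1),d.round(2),"| t",round(s["time_s"],2),"tcp",np.round(s["tcp_pos"],1),"F",np.round(s["wrist_force"],1),"gap",round(s["finger_gap"],1))
E
python3 -c "
from h import *
go((480,150,220),40);go((480,150,220),10)"
```

```text
row [-0.  -0.  23.9] [-36.53 -30.44  -0.13] | t 0.8 tcp [285.5 583.9 218.7] F [-0.2  0.2 -0.3] gap 93.0
row [-0.  -0.  53.9] [-36.53 -30.44  -0.13] | t 0.8 tcp [285.5 583.9 218.7] F [-0.2  0.2 -0.3] gap 93.0
```

carry_out --targets "0 0 54 -36.5 -30.4 0 9.3;0 0 54 -36.5 -30.4 0 9.3;0 0 54 -36.5 -30.4 0 9.3;0 0 54 -36.5 -30.4 0 9.3;0 0 54 -36.5 -30.4 0 9.3;0 0 54 -36.5 -30.4 0 9.3;0 0 54 -36.5 -30.4 0 9.3;0 0 54 -36.5 -30.4 0 9.3"

```text
time_s: 1.47
tcp_pos: [422.4, 278.1, 219.1]
tcp_rot: [0.0, 0.645, 0.764, 0.001]
wrist_force: [1.0, -0.0, 0.6]
finger_gap: 92.8
```

```bash
python3 -c "
from h import *
go((480,0,200),10);go((472,-267,120),10);print(bot.state()['q'])"
```

```text
row [ 0.1 -0.  -0.3] [-28.38   1.     1.89] | t 1.47 tcp [422.4 278.1 219.1] F [ 1.  -0.   0.6] gap 92.8
row [ 0.1 -0.  -0.3] [-54.57  -4.27   9.87] | t 1.47 tcp [422.4 278.1 219.1] F [ 1.  -0.   0.6] gap 92.8
[-0.81476615  0.39936125  0.26810359  1.84014122 -0.13024812  0.91802231
 -0.31892239]
```

carry_out --targets "0 0 0 -28.4 1.5 1.9 9.3;0 0 0 -28.4 1.5 1.9 9.3;0 0 0 -28.4 1.5 1.9 9.3;0 0 0 -28.4 1.5 1.9 9.3;0 0 0 -54.6 -4.3 3 9.3;0 0 0 -54.6 -4.3 5 9.3;0 0 0 -54.6 -4.3 6 9.3;0 0 0 -54.6 -4.3 7 9.3"

```text
time_s: 2.13
tcp_pos: [465.9, -49.4, 188.3]
tcp_rot: [0.001, 0.643, 0.766, 0.001]
wrist_force: [0.4, 0.6, 0.3]
finger_gap: 93.4
```

carry_out --targets "0 0 0 -22 -4 3 9.3;0 0 0 -22 -4 3 9.3;0 0 0 -22 -4 3 9.3;0 0 0 -22 -4 3 9.3;0 0 0 -22 -4 3 9.3;0 0 0 -22 -4 3 9.3"

```text
time_s: 2.63
tcp_pos: [462.5, -278.3, 157.8]
tcp_rot: [0.002, 0.646, 0.763, -0.002]
wrist_force: [-0.1, 0.3, -0.8]
finger_gap: 93.0
```

```bash
python3 -c "
from h import *
go((471.5,-267.5,28.5),10);go((471.5,-267.5,90),10);print(bot.state()['q'].round(2))"
```

```text
row [-0.   0.3 -0.5] [ 0.98  1.07 12.92] | t 2.63 tcp [ 462.5 -278.3  157.8] F [-0.1  0.3 -0.8] gap 93.0
row [-0.   0.3 -0.5] [0.95 1.07 6.77] | t 2.63 tcp [ 462.5 -278.3  157.8] F [-0.1  0.3 -0.8] gap 93.0
[ 0.29  0.53  0.31  1.83 -0.21  0.81  0.87]
```

carry_out --targets "0 0 -0.5 1 1.05 3 9.3;0 0 -0.5 1 1.05 6 9.3;0 0 -0.5 1 1.05 9 9.3;0 0 -0.5 1 1.05 11 9.3;0 0 -0.5 1 1.05 12.4 9.3;0 0 -0.5 1 1.05 12.9 9.3;0 0 -0.5 1 1.05 12.9 9.3;0 0 -0.5 1 1.05 12.9 9.3"

```text
time_s: 3.3
tcp_pos: [473.2, -259.7, 29.4]
tcp_rot: [0.001, 0.64, 0.769, 0.0]
wrist_force: [0.1, -0.1, -0.0]
finger_gap: 93.0
```

```bash
python3 - <<'E'
from h import *
go((471.5,-267.5,28.5),10)
for c in("top","side"):
    im=bot.grab_frame(c);cv2.imwrite(f"pics/{c}1.png",im[:,:,::-1])
a=cv2.imread("pics/top1.png")[205:285,345:425];b=cv2.imread("pics/side1.png")[130:210,280:360]
cv2.imwrite("pics/z3.png",np.hstack([cv2.resize(x,(400,400),interpolation=cv2.INTER_CUBIC) for x in(a,b)]))
E
```

```text
row [0.  0.  0.4] [-0.73 -0.31  0.09] | t 3.3 tcp [ 473.2 -259.7   29.4] F [ 0.1 -0.1 -0. ] gap 93.0
```

View pics/z3.png

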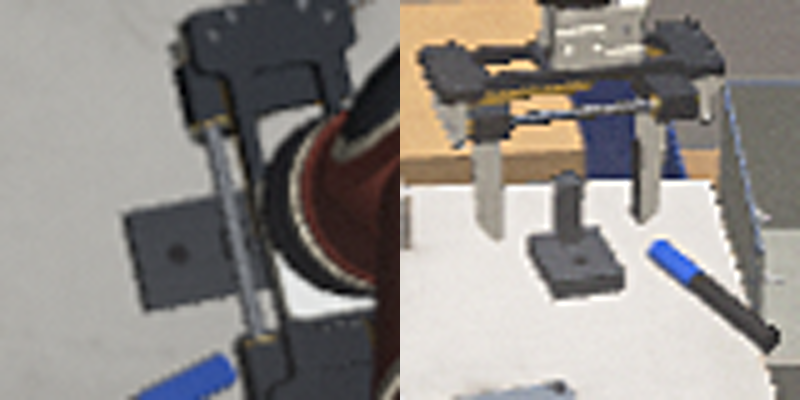

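The side crop shows the open fingers straddling the rib, at (490,238) and (642,220) with the rib foot at (568,235). In top the jaws sit over the rib end. I'll correct by 7 mm and close.

carry_out --targets "0 0 0.4 -0.75 -0.3 0.1 9.3;0 0 0.4 -0.75 -0.3 0.1 9.3;0 0 0.4 -0.75 -0.3 0.1 4;0 0 0.4 -0.75 -0.3 0.1 1;0 0 0.4 -0.75 -0.3 0.1 1;0 0 0.4 -0.75 -0.3 0.1 1;0 0 0.4 -0.75 -0.3 0.1 1;0 0 0.4 -0.75 -0.3 0.1 1"

```text
time_s: 4.07
tcp_pos: [471.2, -267.1, 27.8]
tcp_rot: [-0.0, 0.642, 0.766, 0.0]
wrist_force: [0.2, -0.8, 0.4]
finger_gap: 57.3
```

carry_out --targets "0 0 0 0 0 0 1;0 0 0 0 0 0 1;0 0 0 0 0 0 1;0 0 0 0 0 0 1"

```text
time_s: 4.4
tcp_pos: [471.1, -267.4, 27.8]
tcp_rot: [-0.0, 0.642, 0.766, -0.0]
wrist_force: [-0.3, -0.6, -0.1]
finger_gap: 30.5
```

carry_out --targets "0 0 0 0 0 0 1;0 0 0 0 0 0 1;0 0 0 0 0 0 1;0 0 0 0 0 0 1;0 0 0 0 0 0 1"

```text
time_s: 4.82
tcp_pos: [471.4, -267.4, 27.9]
tcp_rot: [0.0, 0.642, 0.766, 0.0]
wrist_force: [0.9, 0.8, -0.7]
finger_gap: 15.8
```

carry_out --targets "0 0 0 0 0 -1 1;0 0 0 0 0 -3 1;0 0 0 0 0 -5 1;0 0 0 0 0 -7 1;0 0 0 0 0 -7 1;0 0 0 0 0 -7 1"

```text
time_s: 5.32
tcp_pos: [471.3, -267.4, 98.5]
tcp_rot: [0.001, 0.642, 0.766, 0.0]
wrist_force: [0.2, 0.1, -3.9]
finger_gap: 15.6
```

```bash
python3 - <<'E'
from h import *
t=np.array([513.5,-5.]);th=.232
M=np.array([[np.cos(th),-np.sin(th)],[np.sin(th),np.cos(th)]])
p=M@[0,-20-32-38]+t   # rib centre so the toe is ~18 mm before the mouth's flare
for y in(-90,-80,-12):print(y,(M@[0,y]+t).round(1))
go((*p,96),np.degrees(th))
im=bot.grab_frame("side");cv2.imwrite("pics/s2.png",cv2.resize(im[110:230,240:380,::-1],None,fx=5,fy=5,interpolation=cv2.INTER_CUBIC))
print(bot.state()["wrist_torque"].round(2))
E
```

```text
-90 [534.2 -92.6]
-80 [531.9 -82.9]
-12 [516.3 -16.7]
row [ 0.1  0.1 -3.2] [16.12  9.25  0.25] | t 5.32 tcp [ 471.3 -267.4   98.5] F [ 0.2  0.1 -3.9] gap 15.6
[-0.07  0.07 -0.01]
```

View pics/s2.png

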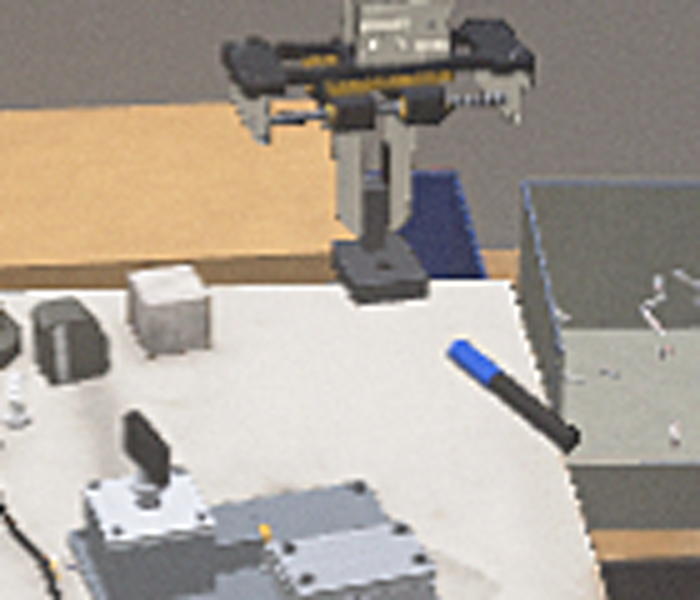

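The block is held level, about 0.4 kg, clear of the bench. Before setting it down I'll check the pocket's centre line using the lip's screws, since they lie symmetrically about it.

```bash
python3 - <<'E'
from h import *
t=np.array([513.5,-5.]);th=.232
M=np.array([[np.cos(th),-np.sin(th)],[np.sin(th),np.cos(th)]])
f=lambda n,L,z:print(n,[(M.T@(onz("top",(165+(r+.5)/4-.5,240+(c+.5)/4-.5),z)[:2]-t)).round(1).tolist() for c,r in L])
f("lip screws",[(99,238),(152,226),(126,349),(179,337)],38.5)
f("lip corners",[(80,232),(165,213),(105,362),(190,343)],38.5)
f("flare tips",[(195,212),(220,338)],26)
f("housing screws",[(144,60),(225,41),(163,140),(247,127)],58)
f("bolt tip",[(219,219)],19)
f("plate screws",[(64,94),(254,50),(323,315),(86,189)],10)
s=lambda n,L,z:print("side",n,[(M.T@(onz("side",(155+(r+.5)/6-.5,245+(c+.5)/6-.5),z)[:2]-t)).round(1).tolist() for c,r in L])
s("lip screws",[(317,387),(338,425),(452,364),(473,401)],38.5)
s("housing screws",[(82,313),(185,296),(111,367),(211,351)],58)
p=M@[0,-76]+t
go((*p,100),np.degrees(th))
E
```

```text
lip screws [[34.7, 42.1], [34.7, 9.5], [-33.7, 41.1], [-33.8, 8.9]]
lip corners [[40.8, 52.4], [40.6, 0.1], [-38.4, 54.9], [-38.7, 3.3]]
flare tips [[39.0, -18.5], [-39.0, -15.6]]
housing screws [[130.8, -7.5], [131.5, -57.5], [80.7, -7.5], [77.3, -58.0]]
bolt tip [[32.6, -32.4]]
plate screws [[132.5, 43.1], [133.7, -79.6], [-38.3, -81.5], [70.5, 42.9]]
side lip screws [[33.5, 7.2], [33.4, 40.1], [-34.8, 7.2], [-33.8, 39.6]]
side housing screws [[132.1, -58.5], [80.4, -58.9], [129.9, -9.2], [81.2, -8.8]]
row [-0.1 -0.1 -3.2] [17.44  9.24 -0.25] | t 5.37 tcp [ 470.5 -266.8   97.4] F [ 0.6  0.3 -4. ] gap 15.8
```

carry_out --targets "0 0 -3.2 4 2 0 1;0 0 -3.2 8 4.2 0 1;0 0 -3.2 12 6.4 0 1;0 0 -3.2 15 8 0 1;0 0 -3.2 17.4 9.2 0 1;0 0 -3.2 17.4 9.2 0 1;0 0 -3.2 17.4 9.2 0 1;0 0 -3.2 17.4 9.2 0 1"

```text
time_s: 6.03
tcp_pos: [530.0, -80.5, 96.5]
tcp_rot: [-0.001, 0.621, 0.784, -0.001]
wrist_force: [-0.1, 0.1, -3.5]
finger_gap: 15.8
```

```bash
cat >> h.py <<'E'
T0=np.array([513.5,-5.]);TH=.232
MD=np.array([[np.cos(TH),-np.sin(TH)],[np.sin(TH),np.cos(TH)]])
def god(x,y,z,ang=0.):
    """same, dock coordinates; ang: tool y from the dock's x, deg"""
    go((*(MD@[x,y]+T0),z),np.degrees(TH)+ang);s=bot.state()
    print("tcp in dock",(MD.T@(s["tcp_pos"][:2]-T0)).round(1),"F dock",(MD.T@s["wrist_force"][:2]).round(1))
E
python3 -c "
from h import *
god(0,-76,39)"
```

```text
row [-0.2  0.  -0.1] [0.13 0.15 5.75] | t 6.03 tcp [530.  -80.5  96.5] F [-0.1  0.1 -3.5] gap 15.8
tcp in dock [ -1.3 -77.3] F dock [-0.1  0.1]
```

carry_out --targets "0 0 0 0.13 0.15 2.5 1;0 0 0 0.13 0.15 4.5 1;0 0 0 0.13 0.15 5.5 1;0 0 0 0.13 0.15 5.75 1;0 0 0 0.13 0.15 5.8 1;0 0 0 0.13 0.15 5.85 1;0 0 0 0.13 0.15 5.85 1"

```text
time_s: 6.62
tcp_pos: [533.2, -79.0, 40.2]
tcp_rot: [0.001, 0.621, 0.784, 0.0]
wrist_force: [0.2, -0.8, -3.0]
finger_gap: 15.9
```

```bash
python3 -c "
from h import *
god(0,-76,38);print(bot.state()['wrist_torque'].round(2))"
```

```text
row [ 0.1  0.1 -0.1] [ 0.06 -0.22  0.22] | t 6.62 tcp [533.2 -79.   40.2] F [ 0.2 -0.8 -3. ] gap 15.9
tcp in dock [  2.2 -76.6] F dock [ 0.  -0.8]
[-0.08  0.07  0.05]
```

carry_out --targets "0 0 0 0 -0.15 0.1 1;0 0 0 0 -0.15 0.15 1;0 0 0 0 -0.15 0.2 1;0 0 0 0 -0.15 0.2 1"

```text
time_s: 6.95
tcp_pos: [531.2, -78.8, 37.9]
tcp_rot: [0.0, 0.621, 0.784, 0.0]
wrist_force: [-1.1, 0.1, -0.2]
finger_gap: 15.8
```

```bash
python3 - <<'E'
from h import *
L=[]
for i in range(3):
    bot.grab_frame("side");s=bot.state();L.append(np.r_[MD.T@(s["tcp_pos"][:2]-T0),s["tcp_pos"][2],s["wrist_force"]])
print(np.round(L,1)); god(0,-76,38);print(s['wrist_torque'].round(2))
E
```

```text
[[  0.3 -75.9  37.9  -1.   -0.7   1.3]
 [  0.3 -75.8  37.9  -1.5  -0.5   1.5]
 [  0.3 -75.9  37.9  -0.7   0.8   2.7]]
row [ 0.  0. -0.] [-0.01 -0.03 -0.01] | t 7.1 tcp [531.2 -78.8  37.9] F [-0.7  0.8  2.7] gap 15.6
tcp in dock [  0.3 -75.9] F dock [-0.5  1. ]
[-0.05  0.42  0.01]
```

Contact with the base is light, at x offset 0.3 mm. Now I'll slide the block in.

carry_out --targets "0 0 0 0.6 0 -0.03 1;0 0 0 1.2 0 -0.03 1;0 0 0 1.8 0 -0.03 1;0 0 0 2.4 0 -0.03 1;0 0 0 2.8 0 -0.03 1;0 0 0 3.2 0 -0.03 1;0 0 0 3.6 0 -0.03 1;0 0 0 3.6 0 -0.03 1"

```text
time_s: 7.77
tcp_pos: [523.0, -42.6, 37.9]
tcp_rot: [-0.0, 0.62, 0.784, 0.0]
wrist_force: [-0.3, -0.8, 2.8]
finger_gap: 15.7
```

```bash
python3 -c "
from h import *
god(0,-12,38);print(bot.state()['wrist_torque'].round(2))"
```

```text
row [ 0. -0.  0.] [ 2.68 -0.06 -0.01] | t 7.77 tcp [523.  -42.6  37.9] F [-0.3 -0.8  2.8] gap 15.7
tcp in dock [  0.6 -38.8] F dock [-0.4 -0.7]
[-0.19  0.03  0.04]
```

carry_out --targets "0 0 0 0.5 -0.05 -0.02 1;0 0 0 1 -0.05 -0.02 1;0 0 0 1.4 -0.05 -0.02 1;0 0 0 1.8 -0.05 -0.02 1;0 0 0 2.1 -0.05 -0.02 1;0 0 0 2.35 -0.05 -0.02 1;0 0 0 2.35 -0.05 -0.02 1"

```text
time_s: 8.35
tcp_pos: [516.8, -20.1, 37.9]
tcp_rot: [-0.0, 0.621, 0.784, 0.0]
wrist_force: [1.1, -1.0, 1.5]
finger_gap: 16.0
```

```bash
python3 -c "
from h import *
god(0,-12,38);print(bot.state()['wrist_torque'].round(2))"
```

```text
row [-0. -0. -0.] [ 0.34  0.02 -0.01] | t 8.35 tcp [516.8 -20.1  37.9] F [ 1.1 -1.   1.5] gap 16.0
tcp in dock [ -0.2 -15.4] F dock [ 0.8 -1.3]
[-0.39 -0.08 -0.08]
```

Free so far. Next I'll push in small steps until the back wall is felt.

carry_out --targets "0 0 0 0.1 0 0 1;0 0 0 0.2 0 0 1;0 0 0 0.3 0 0 1;0 0 0 0.4 0 0 1;0 0 0 0.4 0 0 1"

```text
time_s: 8.77
tcp_pos: [516.1, -17.0, 37.9]
tcp_rot: [0.0, 0.621, 0.784, -0.0]
wrist_force: [1.4, -2.6, 1.5]
finger_gap: 15.9
```

```bash
python3 -c "
from h import *
god(0,-12,38);print(bot.state()['wrist_torque'].round(2))"
```

```text
row [ 0.   0.  -0.1] [ 0.03  0.03 -0.01] | t 8.77 tcp [516.1 -17.   37.9] F [ 1.4 -2.6  1.5] gap 15.9
tcp in dock [ -0.3 -12.3] F dock [ 0.8 -2.8]
[-0.61 -0.15 -0.05]
```

carry_out --targets "0 0 0 0.1 0 0 1;0 0 0 0.2 0 0 1;0 0 0 0.3 0 0 1;0 0 0 0.3 0 0 1"

```text
time_s: 9.1
tcp_pos: [515.8, -15.3, 38.0]
tcp_rot: [0.001, 0.621, 0.784, -0.0]
wrist_force: [2.1, -5.1, 1.7]
finger_gap: 16.2
```

```bash
python3 -c "
from h import *
god(0,-12,38);print(bot.state()['wrist_torque'].round(2))"
```

```text
row [ 0.   0.1 -0.1] [-0.15  0.01 -0.  ] | t 9.1 tcp [515.8 -15.3  38. ] F [ 2.1 -5.1  1.7] gap 16.2
tcp in dock [ -0.1 -10.5] F dock [ 0.8 -5.5]
[-1.06 -0.16  0.06]
```

carry_out --targets "0 0 0 0.1 0 0 1;0 0 0 0.2 0 0 1;0 0 0 0.3 0 0 1;0 0 0 0.4 0 0 1;0 0 0 0.4 0 0 1;0 0 0 0.4 0 0 1"

```text
time_s: 9.6
tcp_pos: [515.8, -15.0, 38.3]
tcp_rot: [0.003, 0.622, 0.783, -0.001]
wrist_force: [2.7, -10.4, 1.1]
finger_gap: 15.5
```

```bash
python3 -c "
from h import *
god(0,-12,38);print(bot.state()['wrist_torque'].round(2))
for c in('top','side'):
    im=bot.grab_frame(c);cv2.imwrite(f'pics/{c}3.png',im[:,:,::-1])
a=cv2.imread('pics/top3.png')[185:265,240:340];b=cv2.imread('pics/side3.png')[150:250,250:350]
cv2.imwrite('pics/z4.png',np.hstack([cv2.resize(x,(400,400),interpolation=cv2.INTER_CUBIC) for x in(a[:,:80],b)]))
"
```

```text
row [ 0.1  0.4 -0.2] [-0.17  0.01  0.03] | t 9.6 tcp [515.8 -15.   38.3] F [  2.7 -10.4   1.1] gap 15.5
tcp in dock [ -0.1 -10.3] F dock [  0.3 -10.7]
[-2.41 -0.26  0.18]
```

View pics/z4.png

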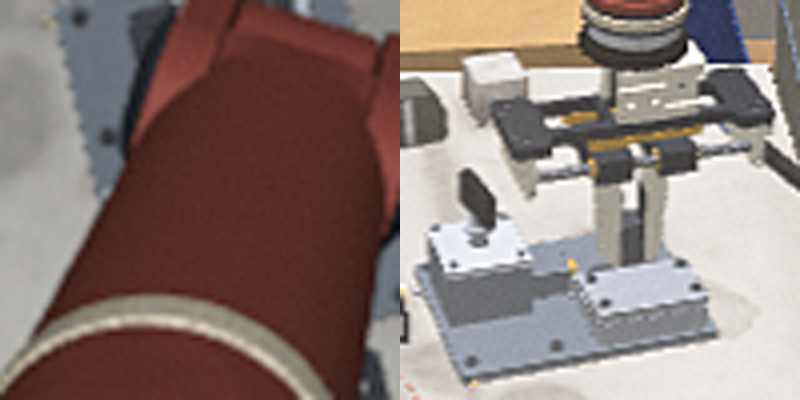

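The picture shows the block under the lip with the rib between the fingers, just in front of the lip at side crop (630,230). It stopped solidly, with the force rising while the position held. I'll relieve the push and then let go.

carry_out --targets "0 0 0 -0.2 0 0 1;0 0 0 -0.4 0 0 1;0 0 0 -0.45 0 0 1;0 0 0 -0.45 0 0 2;0 0 0 -0.45 0 0 4;0 0 0 -0.45 0 0 4;0 0 0 -0.45 0 0 4;0 0 0 -0.45 0 0 4"

```text
time_s: 10.37
tcp_pos: [515.9, -14.1, 37.9]
tcp_rot: [0.0, 0.621, 0.784, 0.0]
wrist_force: [2.3, -2.3, 0.6]
finger_gap: 38.4
```

```bash
python3 -c "
from h import *
god(0,-12,140)"
```

```text
row [ 0. -0. -0.] [ -0.25  -0.02 -10.21] | t 10.37 tcp [515.9 -14.1  37.9] F [ 2.3 -2.3  0.6] gap 38.4
tcp in dock [ 0.3 -9.5] F dock [ 1.7 -2.8]
```

carry_out --targets "0 0 0 -0.3 0 0 4;0 0 0 -0.3 0 -2 4;0 0 0 -0.3 0 -6 4;0 0 0 -0.3 0 -10 5;0 0 0 -5 0 -12 7;0 0 0 -9 0 -12 7;0 0 0 -13 0 -12 7;0 0 0 -17 0 -12 7"

```text
time_s: 11.03
tcp_pos: [552.9, -175.5, 158.1]
tcp_rot: [-0.002, 0.62, 0.785, 0.001]
wrist_force: [1.3, 0.5, 1.1]
finger_gap: 67.4
```

```bash
python3 -c "
from h import *
god(105,-33,130)
for c in('top','side'):
    im=bot.grab_frame(c);cv2.imwrite(f'pics/{c}4.png',im[:,:,::-1])
a=cv2.imread('pics/top4.png')[170:260,250:340];b=cv2.imread('pics/side4.png')[180:245,255:320]
cv2.imwrite('pics/z5.png',np.hstack([cv2.resize(x,(400,400),interpolation=cv2.INTER_CUBIC) for x in(a,b)]))
for n,P in(('rear top',[(25,-24,26),(-25,-24,26)]),('rib top',[(8,-2,72),(8,-22,72),(-8,-22,72),(-8,-2,72)])):
    W=[(*(MD@p[:2]+T0),p[2]) for p in P]
    print(n,'top',((proj('top',W)-[170,250])*400/90).round(0).tolist(),'side',((proj('side',W)-[180,255])*400/65).round(0).tolist())
"
```

```text
row [-0.1 -0.2  0.1] [14.16 10.62  2.86] | t 11.03 tcp [ 552.9 -175.5  158.1] F [1.3 0.5 1.1] gap 67.4
tcp in dock [  -0.9 -174.9] F dock [1.3 0.2]
rear top top [[234.0, 186.0], [323.0, 207.0]] side [[224.0, 258.0], [207.0, 358.0]]
rib top top [[262.0, 157.0], [254.0, 194.0], [283.0, 201.0], [292.0, 164.0]] side [[161.0, 308.0], [139.0, 295.0], [134.0, 327.0], [156.0, 341.0]]
```

View pics/z5.png

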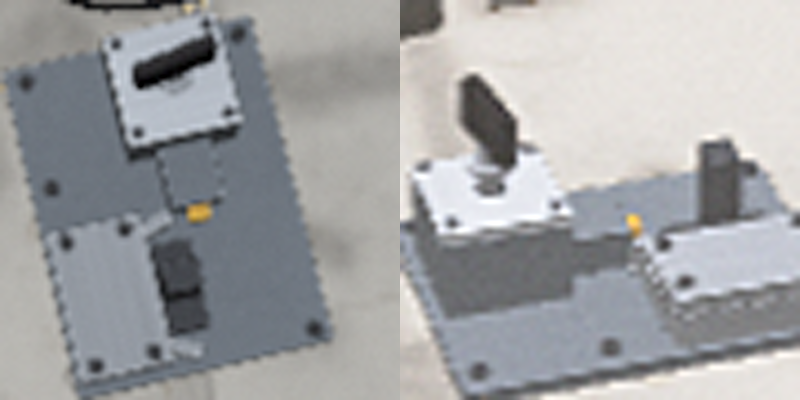

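The top crop shows the rib beside the lip, with its top at (160–202, 255–292), and the plate's rear edge at (190,238)–(208,328). Both agree with the fully-home prediction to about 1–2 mm. The fingers may have brushed the lip near the end, though, so I'll nudge the rib from behind with shut fingers to make sure.

carry_out --targets "0 0 0 4 0.1 0 0;0 0 0 8 0.1 0 0;0 0 0 11.5 0.1 2 0;0 0 0 12 0.1 6 0;0 0 0 12 0.1 9 0;0 0 0 12 0.1 11.5 0;0 0 0 12 0.1 12.2 0;0 0 0 12 0.1 12.2 0"

```text
time_s: 11.8
tcp_pos: [524.3, -57.7, 33.8]
tcp_rot: [-0.004, 0.621, 0.784, -0.001]
wrist_force: [-0.1, -1.0, 1.1]
finger_gap: 21.5
```

```bash
python3 -c "
from h import *
god(0,-34,34)"
```

```text
row [-0.4 -0.2  0. ] [ 1.98  0.16 -0.01] | t 11.8 tcp [524.3 -57.7  33.8] F [-0.1 -1.   1.1] gap 21.5
tcp in dock [ -1.6 -53.8] F dock [-0.3 -0.9]
```

carry_out --targets "0 0 0 0 0.1 0 0;0 0 0 0 0.1 0 0;0 0 0 0.6 0.1 0 0;0 0 0 1.2 0.1 0 0;0 0 0 1.7 0.1 0 0;0 0 0 2.1 0.1 0 0;0 0 0 2.4 0.1 0 0;0 0 0 2.4 0.1 0 0"

```text
time_s: 12.47
tcp_pos: [522.8, -35.5, 36.2]
tcp_rot: [0.001, 0.621, 0.784, 0.0]
wrist_force: [-0.6, 0.2, -0.2]
finger_gap: 0.6
```

```bash
python3 -c "
from h import *
god(0,-34,34)"
```

```text
row [ 0.  0. -0.] [-0.22 -0.2   0.22] | t 12.47 tcp [522.8 -35.5  36.2] F [-0.6  0.2 -0.2] gap 0.6
tcp in dock [  2.  -31.8] F dock [-0.5  0.4]
```

carry_out --targets "0 0 0 0.15 -0.2 0 0;0 0 0 0.3 -0.2 0 0;0 0 0 0.45 -0.2 0 0;0 0 0 0.6 -0.2 0 0;0 0 0 0.7 -0.2 0 0;0 0 0 0.7 -0.2 0 0"

```text
time_s: 12.97
tcp_pos: [522.4, -35.2, 37.0]
tcp_rot: [0.006, 0.622, 0.783, -0.0]
wrist_force: [3.5, -8.1, 1.3]
finger_gap: 0.3
```

```bash
python3 -c "
from h import *
god(0,-34,34)"
```

```text
row [ 0.4  0.5 -0.3] [-0.26 -0.17  0.31] | t 12.97 tcp [522.4 -35.2  37. ] F [ 3.5 -8.1  1.3] gap 0.3
tcp in dock [  1.7 -31.4] F dock [ 1.6 -8.7]
```

The rib doesn't move under 8.7 N, so the block is home. On to the key.

carry_out --targets "0 0 0 -0.9 0 0 0;0 0 0 -1.2 0 -4 0;0 0 0 -1.2 0 -8 0;0 0 0 -1 2 -10.5 5;0 0 -5 -0.6 6 -11 6;0 0 -10 -0.2 10.3 -11 6;0 0 -10 -0.2 10.3 -11 6;0 0 -10 -0.2 10.3 -11 6"

```text
time_s: 13.63
tcp_pos: [620.1, -5.4, 144.7]
tcp_rot: [-0.001, 0.549, 0.836, 0.0]
wrist_force: [-0.1, -0.8, -0.7]
finger_gap: 29.5
```

```bash
python3 - <<'E'
from h import *
god(105,-33,77,10)
im=bot.grab_frame("side");cv2.imwrite("pics/side5.png",im[:,:,::-1])
r=bot.place_of("side","key_handle");print([(x["location"],x["p"]) for x in r[:2]])
W=(*(MD@[105,-33]+T0),94);print("pred",proj("side",W))
E
```

```text
row [-0.1 -0.1  0.1] [-0.84  0.    6.77] | t 13.63 tcp [620.1  -5.4 144.7] F [-0.1 -0.8 -0.7] gap 29.5
tcp in dock [103.6 -24.9] F dock [-0.3 -0.7]
[([196.2, 270.3], 0.6), ([226.2, 305.7], 0.42)]
pred [[199.29147985 269.1924532 ]]
```

carry_out --targets "0 0 0 -0.84 0 0 6;0 0 0 -0.84 0 0 6;0 0 0 -0.84 0 0 6;0 0 0 -0.84 0 1.5 6;0 0 0 -0.84 0 3.5 6;0 0 0 -0.84 0 5.5 6;0 0 0 -0.84 0 6.4 6;0 0 0 -0.84 0 6.6 6"

```text
time_s: 14.4
tcp_pos: [621.2, -15.5, 78.0]
tcp_rot: [-0.002, 0.55, 0.835, -0.001]
wrist_force: [-0.8, 0.3, 0.0]
finger_gap: 59.9
```

carry_out --targets "0 0 0 0 0 0 6;0 0 0 0 0 0 6"

```text
time_s: 14.57
tcp_pos: [623.7, -15.7, 80.8]
tcp_rot: [0.001, 0.55, 0.835, 0.0]
wrist_force: [0.1, 0.1, 0.2]
finger_gap: 60.2
```

```bash
python3 - <<'E'
from h import *
god(105.3,-33,77,10)
im=bot.grab_frame("side");cv2.imwrite("pics/s6.png",cv2.resize(im[150:250,230:330,::-1],None,fx=5,fy=5,interpolation=cv2.INTER_CUBIC))
E
```

```text
row [ 0.1  0.  -0.1] [0.26 0.1  0.38] | t 14.57 tcp [623.7 -15.7  80.8] F [0.1 0.1 0.2] gap 60.2
tcp in dock [104.8 -35.7] F dock [0.1 0. ]
```

View pics/s6.png

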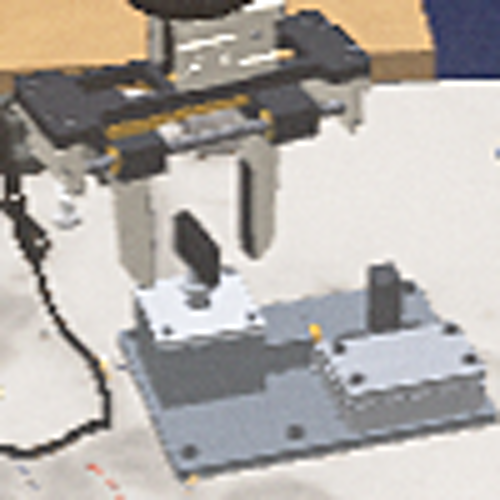

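The fingers straddle the black handle: handle at crop (197,248), fingertips at (138,280) and (257,255). I'll centre on it and close.

carry_out --targets "0 0 0 0.26 0.1 0.35 6;0 0 0 0.26 0.1 0.35 6;0 0 0 0.26 0.1 0.35 0.5;0 0 0 0.26 0.1 0.35 0.5;0 0 0 0.26 0.1 0.35 0.5;0 0 0 0.26 0.1 0.35 0.5;0 0 0 0.26 0.1 0.35 0.5;0 0 0 0.26 0.1 0.35 0.5"

```text
time_s: 15.28
tcp_pos: [622.9, -12.7, 76.4]
tcp_rot: [0.0, 0.55, 0.835, -0.0]
wrist_force: [-0.9, 0.1, -0.4]
finger_gap: 24.5
```

carry_out --targets "0 0 0 0 0 0 0.5;0 0 0 0 0 0 0.5;0 0 0 0 0 0 0.5;0 0 0 0 0 0 0.5;0 0 0 0 0 0 0.5"

```text
time_s: 15.7
tcp_pos: [623.1, -12.6, 76.4]
tcp_rot: [0.0, 0.55, 0.835, 0.0]
wrist_force: [0.3, -0.3, 0.9]
finger_gap: 10.5
```

```bash
cat >> h.py <<'E'
def key():
    s=bot.state();y=R.from_quat(np.array(s["tcp_rot"])[[1,2,3,0]]).as_matrix()[:,1]
    a=np.degrees(np.arctan2(y[1],y[0])-TH)
    print("t",round(s["time_s"],2),"z",round(s["tcp_pos"][2],1),"yaw rel dock deg",round(a,1),"rad",round(np.radians(a),3),"xy",(MD.T@(s["tcp_pos"][:2]-T0)).round(1),"F",s["wrist_force"].round(1),"Tq",s["wrist_torque"].round(2),"gap",s["finger_gap"].round(1),"q7",round(s["q"][6],2))
E
python3 -c "
from h import *
key()"
```

```text
Traceback (most recent call last):
  File "h.py", line 36, in key
    print("t",round(s["time_s"],2),"z",round(s["tcp_pos"][2],1),"yaw rel dock deg",round(a,1),"rad",round(np.radians(a),3),"xy",(MD.T@(s["tcp_pos"][:2]-T0)).round(1),"F",s["wrist_force"].round(1),"Tq",s["wrist_torque"].round(2),"gap",s["finger_gap"].round(1),"q7",round(s["q"][6],2))
                                                                                                                                                                                                                                          ^^^^^^^^^^^^^^^^^^^^^
AttributeError: 'float' object has no attribute 'round'
```

carry_out --targets "0 0 0 0 0 0.2 0.5;0 0 0 0 0 0.4 0.5;0 0 0 0 0 0.5 0.5;0 0 0 0 0 0.6 0.5;0 0 0 0 0 0.6 0.5"

```text
time_s: 16.12
tcp_pos: [623.8, -13.5, 72.1]
tcp_rot: [0.001, 0.55, 0.835, 0.0]
wrist_force: [-1.3, -0.9, 8.2]
finger_gap: 10.5
```

```bash
sed -i 's/s\["finger_gap"\].round(1)/round(s["finger_gap"],1)/' h.py; python3 -c "
from h import *
key()"
```

```text
t 16.12 z 72.1 yaw rel dock deg 9.9 rad 0.173 xy [105.4 -33.6] F [-1.3 -0.9  8.2] Tq [-0.11  0.39  0.01] gap 10.5 q7 0.62
```

The key meets the drum 4 mm down at about 8 N, so I'll ease off a little. I'll turn the key anticlockwise unpressed, then sweep clockwise under a lighter press, so that overrunning the slot only turns the drum in its free direction.

carry_out --targets "0 0 0 0 0 -0.3 0.5;0 0 -5 0 0 -0.5 0.5;0 0 -12 0 0 -0.5 0.5;0 0 -19 0 0 -0.5 0.5;0 0 -26 0 0 -0.5 0.5;0 0 -33 0 0 -0.5 0.5;0 0 -40 0 0 -0.5 0.5;0 0 -42 0 0 -0.5 0.5"

```text
time_s: 16.78
tcp_pos: [622.9, -13.1, 75.3]
tcp_rot: [0.0, 0.212, 0.977, -0.0]
wrist_force: [-0.1, 0.1, 1.9]
finger_gap: 10.6
```

```bash
python3 -c "
from h import *
key();god(105,-33,76,52)"
```

```text
t 16.78 z 75.3 yaw rel dock deg 52.2 rad 0.911 xy [104.6 -33. ] F [-0.1  0.1  1.9] Tq [-0.11 -0.06 -0.03] gap 10.6 q7 1.18
row [0.  0.  0.2] [-0.03  0.03 -0.07] | t 16.78 tcp [622.9 -13.1  75.3] F [-0.1  0.1  1.9] gap 10.6
tcp in dock [104.6 -33. ] F dock [-0.1  0.1]
```

carry_out --targets "0 0 0 0 0 0.2 0.5;0 0 0 0 0 0.4 0.5;0 0 3 0 0 0.4 0.5;0 0 6 0 0 0.4 0.5;0 0 9 0 0 0.4 0.5;0 0 12 0 0 0.4 0.5;0 0 15 0 0 0.4 0.5"

```text
time_s: 17.37
tcp_pos: [623.7, -12.9, 72.2]
tcp_rot: [0.001, 0.342, 0.94, 0.0]
wrist_force: [-0.9, -0.1, 5.7]
finger_gap: 10.2
```

```bash
python3 -c "
from h import *
key()"
```

```text
t 17.37 z 72.2 yaw rel dock deg 36.7 rad 0.641 xy [105.4 -33. ] F [-0.9 -0.1  5.7] Tq [-0.09  0.08  0.04] gap 10.2 q7 0.98
```

carry_out --targets "0 0 3 0 0 0 0.5;0 0 6 0 0 0 0.5;0 0 9 0 0 0 0.5;0 0 12 0 0 0 0.5;0 0 12 0 0 0 0.5"

```text
time_s: 17.78
tcp_pos: [623.7, -12.7, 72.2]
tcp_rot: [0.001, 0.438, 0.899, 0.0]
wrist_force: [-0.6, -0.7, 5.3]
finger_gap: 10.5
```

carry_out --targets "0 0 3 0 0 0 0.5;0 0 6 0 0 0 0.5;0 0 9 0 0 0 0.5;0 0 12 0 0 0 0.5;0 0 12 0 0 0 0.5"

```text
time_s: 18.2
tcp_pos: [623.9, -12.9, 72.2]
tcp_rot: [0.001, 0.529, 0.848, 0.0]
wrist_force: [-0.3, -0.3, 5.6]
finger_gap: 10.3
```

```bash
python3 -c "
from h import *
key()"
```

```text
t 18.2 z 72.2 yaw rel dock deg 12.8 rad 0.223 xy [105.6 -33.1] F [-0.3 -0.3  5.6] Tq [-0.13  0.06  0.03] gap 10.3 q7 0.66
```

carry_out --targets "0 0 3 0 0 0 0.5;0 0 6 0 0 0 0.5;0 0 9 0 0 0 0.5;0 0 12 0 0 0 0.5;0 0 12 0 0 0 0.5"

```text
time_s: 18.62
tcp_pos: [623.9, -13.0, 72.2]
tcp_rot: [0.001, 0.615, 0.788, 0.0]
wrist_force: [0.3, 0.5, 5.2]
finger_gap: 10.3
```

carry_out --targets "0 0 3 0 0 0 0.5;0 0 6 0 0 0 0.5;0 0 9 0 0 0 0.5;0 0 12 0 0 0 0.5;0 0 12 0 0 0 0.5"

```text
time_s: 19.03
tcp_pos: [624.0, -13.2, 72.2]
tcp_rot: [0.001, 0.694, 0.72, 0.0]
wrist_force: [-0.3, 0.0, 5.4]
finger_gap: 10.6
```

```bash
python3 -c "
from h import *
key()"
```

```text
t 19.03 z 72.2 yaw rel dock deg -11.2 rad -0.195 xy [105.6 -33.3] F [-0.3  0.   5.4] Tq [-0.25  0.04  0.04] gap 10.6 q7 0.34
```

carry_out --targets "0 0 3 0 0 0 0.5;0 0 6 0 0 0 0.5;0 0 9 0 0 0 0.5;0 0 12 0 0 0 0.5;0 0 12 0 0 0 0.5"

```text
time_s: 19.45
tcp_pos: [623.9, -13.2, 72.1]
tcp_rot: [0.001, 0.765, 0.643, 0.0]
wrist_force: [0.1, -0.4, 5.8]
finger_gap: 10.2
```

carry_out --targets "0 0 3 0 0 0 0.5;0 0 6 0 0 0 0.5;0 0 9 0 0 0 0.5;0 0 12 0 0 0 0.5;0 0 12 0 0 0 0.5"

```text
time_s: 19.87
tcp_pos: [623.9, -13.3, 72.1]
tcp_rot: [0.001, 0.828, 0.56, 0.001]
wrist_force: [-0.3, -0.2, 5.9]
finger_gap: 10.5
```

```bash
python3 -c "
from h import *
key()"
```

```text
t 19.87 z 72.1 yaw rel dock deg -35.2 rad -0.614 xy [105.5 -33.4] F [-0.3 -0.2  5.9] Tq [-0.26  0.05  0.07] gap 10.5 q7 0.02
```

carry_out --targets "0 0 3 0 0 0 0.5;0 0 6 0 0 0 0.5;0 0 9 0 0 0 0.5;0 0 12 0 0 0 0.5;0 0 12 0 0 0 0.5"

```text
time_s: 20.28
tcp_pos: [623.7, -13.0, 71.8]
tcp_rot: [0.001, 0.882, 0.471, 0.001]
wrist_force: [0.1, 0.0, 4.9]
finger_gap: 10.3
```

carry_out --targets "0 0 3 0 0 0 0.5;0 0 6 0 0 0 0.5;0 0 8 0 0 0 0.5;0 0 8 0 0 0 0.5"

```text
time_s: 20.62
tcp_pos: [623.9, -12.6, 71.9]
tcp_rot: [0.001, 0.912, 0.409, 0.001]
wrist_force: [1.0, 0.5, 5.1]
finger_gap: 10.4
```

```bash
python3 -c "
from h import *
key()"
```

```text
t 20.62 z 71.9 yaw rel dock deg -55.0 rad -0.96 xy [105.6 -32.8] F [1.  0.5 5.1] Tq [-0.11 -0.15  0.06] gap 10.4 q7 -0.25
```

The full clockwise sweep gave no clear drop, only a hint at -0.82 rad (z 71.8, 4.9 N). I'll check numerically whether the brass bolt has moved.

```bash
cat >> h.py <<'E'
def brass(im,c="side"):
    W=(*(MD@[20,-33]+T0),19);r,cc=proj(c,W)[0];r0,c0=int(r)-15,int(cc)-15
    h=cv2.cvtColor(im[r0:r0+30,c0:c0+30],cv2.COLOR_RGB2HSV);m=(h[...,0]>12)&(h[...,0]<35)&(h[...,1]>100)&(h[...,2]>90)
    p=np.argwhere(m)+[r0,c0];return len(p),(p.min(0),p.max(0)) if len(p) else None
E
python3 - <<'E'
from h import *
key()
a=cv2.imread("pics/side5.png")[:,:,::-1].copy();print("before",brass(a));b=bot.grab_frame("side");print("now",brass(b));key()
for x in(32,6):print(x,proj("side",(*(MD@[x,-33]+T0),25)))
cv2.imwrite("pics/side7.png",b[:,:,::-1])
E
```

```text
t 20.62 z 71.9 yaw rel dock deg -55.0 rad -0.96 xy [105.6 -32.8] F [1.  0.5 5.1] Tq [-0.11 -0.15  0.06] gap 10.4 q7 -0.25
before (5, (array([215, 292]), array([217, 293])))
now (5, (array([215, 292]), array([217, 293])))
t 20.67 z 71.9 yaw rel dock deg -54.9 rad -0.959 xy [105.6 -32.9] F [ 0.3 -0.8  4.7] Tq [-0.09 -0.15 -0.01] gap 10.3 q7 -0.25
32 [[215.3786178  293.78775125]]
6 [[213.96765223 302.20626053]]
```

carry_out --targets "0 0 0 0 0 -0.3 0.5;0 0 -6 0 0 -0.3 0.5;0 0 -13 0 0 -0.3 0.5;0 0 -20 0 0 -0.3 0.5;0 0 -22 0 0 0 0.5;0 0 -22 0 0 0.1 0.5;0 0 -22 0 0 0.1 0.5"

```text
time_s: 21.25
tcp_pos: [623.0, -12.4, 71.4]
tcp_rot: [-0.0, 0.818, 0.576, 0.001]
wrist_force: [-1.3, 0.1, 8.0]
finger_gap: 10.5
```

carry_out --targets "0 0 1.5 0 0 0 0.5;0 0 3 0 0 0 0.5;0 0 4.5 0 0 0 0.5;0 0 4.5 0 0 0 0.5"

```text
time_s: 21.58
tcp_pos: [623.1, -12.4, 71.5]
tcp_rot: [-0.0, 0.84, 0.543, 0.0]
wrist_force: [-0.2, 1.5, 8.4]
finger_gap: 10.5
```

carry_out --targets "0 0 1.5 0 0 0 0.5;0 0 3 0 0 0 0.5;0 0 4.5 0 0 0 0.5;0 0 4.5 0 0 0 0.5"

```text
time_s: 21.92
tcp_pos: [622.9, -12.3, 70.8]
tcp_rot: [-0.0, 0.86, 0.51, 0.0]
wrist_force: [0.4, 0.3, 2.8]
finger_gap: 10.4
```

carry_out --targets "0 0 1.5 0 0 0 0.5;0 0 3 0 0 0 0.5;0 0 4.5 0 0 0 0.5;0 0 4.5 0 0 0 0.5"

```text
time_s: 22.25
tcp_pos: [622.9, -12.1, 70.1]
tcp_rot: [-0.0, 0.88, 0.475, -0.0]
wrist_force: [1.2, -0.2, 3.2]
finger_gap: 10.7
```

```bash
python3 -c "
from h import *
key()"
```

```text
t 22.25 z 70.1 yaw rel dock deg -46.6 rad -0.813 xy [104.9 -32.1] F [ 1.2 -0.2  3.2] Tq [ 0.23 -0.23  0.08] gap 10.7 q7 -0.13
```

It dropped: force fell from 8.4 to 2.8 N and z is going down at about -0.77 rad. Now I'll press it to its bottom.

carry_out --targets "0 0 0 0 0 0.1 0.5;0 0 0 0 0 0.2 0.5;0 0 0 0 0 0.3 0.5;0 0 0 0 0 0.3 0.5"

```text
time_s: 22.58
tcp_pos: [622.8, -12.3, 67.1]
tcp_rot: [-0.0, 0.88, 0.475, -0.0]
wrist_force: [0.9, 2.6, 2.2]
finger_gap: 10.4
```

```bash
python3 -c "
from h import *
key()"
```

```text
t 22.58 z 67.1 yaw rel dock deg -46.5 rad -0.812 xy [104.6 -32.3] F [0.9 2.6 2.2] Tq [ 0.29 -0.11  0.03] gap 10.4 q7 -0.13
```

carry_out --targets "0 0 0 0 0 0.1 0.5;0 0 0 0 0 0.2 0.5;0 0 0 0 0 0.25 0.5;0 0 0 0 0 0.25 0.5"

```text
time_s: 22.92
tcp_pos: [622.7, -12.9, 65.2]
tcp_rot: [-0.0, 0.88, 0.475, -0.0]
wrist_force: [-0.7, 1.1, 6.2]
finger_gap: 10.1
```

carry_out --targets "0 0 0 0 0 0.05 0.5;0 0 0 0 0 0.1 0.5;0 0 0 0 0 0.1 0.5"

```text
time_s: 23.17
tcp_pos: [622.8, -13.0, 65.1]
tcp_rot: [-0.0, 0.88, 0.475, 0.0]
wrist_force: [-1.0, 1.5, 10.8]
finger_gap: 10.2
```

```bash
python3 -c "
from h import *
key()"
```

```text
t 23.17 z 65.1 yaw rel dock deg -46.6 rad -0.813 xy [104.5 -33. ] F [-1.   1.5 10.8] Tq [0.34 0.51 0.03] gap 10.2 q7 -0.13
```

Bottomed at z 65.1. I'll ease the press slightly and turn clockwise.

carry_out --targets "0 0 0 0 0 -0.1 0.5;0 0 3 0 0 -0.1 0.5;0 0 6 0 0 -0.1 0.5;0 0 9 0 0 -0.1 0.5;0 0 12 0 0 -0.1 0.5;0 0 12 0 0 -0.1 0.5"

```text
time_s: 23.67
tcp_pos: [623.2, -12.6, 65.2]
tcp_rot: [0.0, 0.925, 0.38, 0.0]
wrist_force: [1.0, 2.0, 7.0]
finger_gap: 10.3
```

```bash
python3 -c "
from h import *
key();print(brass(bot.grab_frame('side')))"
```

```text
t 23.67 z 65.2 yaw rel dock deg -58.6 rad -1.023 xy [105.  -32.6] F [1. 2. 7.] Tq [ 0.34 -0.04  0.05] gap 10.3 q7 -0.29
(6, (array([215, 292]), array([217, 294])))
```

Still bottomed, with low torque. I'll continue.

carry_out --targets "0 0 4 0 0 0 0.5;0 0 8 0 0 0 0.5;0 0 12 0 0 0 0.5;0 0 16 0 0 0 0.5;0 0 20 0 0 0 0.5;0 0 20 0 0 0 0.5"

```text
time_s: 24.22
tcp_pos: [623.2, -12.4, 65.2]
tcp_rot: [0.0, 0.977, 0.213, 0.0]
wrist_force: [-0.0, 0.4, 5.8]
finger_gap: 10.5
```

```bash
python3 -c "
from h import *
key();print(brass(bot.grab_frame('side')))"
```

```text
t 24.22 z 65.2 yaw rel dock deg -78.7 rad -1.373 xy [105.1 -32.4] F [-0.   0.4  5.8] Tq [0.43 0.05 0.07] gap 10.5 q7 -0.57
(14, (array([215, 292]), array([217, 296])))
```

The bolt is coming out.

carry_out --targets "0 0 4 0 0 0 0.5;0 0 8 0 0 0 0.5;0 0 12 0 0 0 0.5;0 0 16 0 0 0 0.5;0 0 20 0 0 0 0.5;0 0 24 0 0 0 0.5;0 0 28 0 0 0 0.5;0 0 28 0 0 0 0.5"

```text
time_s: 24.93
tcp_pos: [623.4, -12.2, 65.3]
tcp_rot: [-0.0, 1.0, -0.029, 0.0]
wrist_force: [0.2, 1.9, 5.6]
finger_gap: 10.2
```

carry_out --targets "0 0 2 0 0 0 0.5;0 0 4 0 0 0 0.5;0 0 6 0 0 0 0.5;0 0 6 0 0 0 0.5"

```text
time_s: 25.27
tcp_pos: [623.5, -12.1, 65.2]
tcp_rot: [-0.0, 0.997, -0.081, 0.0]
wrist_force: [0.4, 3.0, 5.3]
finger_gap: 10.5
```

```bash
python3 -c "
from h import *
key();print(brass(bot.grab_frame('side')));key()"
```

```text
t 25.27 z 65.2 yaw rel dock deg -112.6 rad -1.965 xy [105.4 -32.2] F [0.4 3.  5.3] Tq [ 0.63 -0.1   0.09] gap 10.5 q7 -1.05
(24, (array([214, 292]), array([217, 300])))
t 25.32 z 65.3 yaw rel dock deg -112.5 rad -1.964 xy [105.4 -32.3] F [0.8 1.9 4.9] Tq [ 0.65 -0.09  0.07] gap 10.6 q7 -1.05
```

carry_out --targets "0 0 1.5 0 0 0 0.5;0 0 3 0 0 0 0.5;0 0 3 0 0 0 0.5"

```text
time_s: 25.57
tcp_pos: [623.5, -12.1, 65.2]
tcp_rot: [-0.0, 0.994, -0.107, 0.0]
wrist_force: [1.5, 2.9, 6.2]
finger_gap: 10.4
```

```bash
python3 -c "
from h import *
key()"
```

```text
t 25.57 z 65.2 yaw rel dock deg -115.6 rad -2.018 xy [105.4 -32.2] F [1.5 2.9 6.2] Tq [ 0.67 -0.16  0.  ] gap 10.4 q7 -1.1
```

carry_out --targets "0 0 1.5 0 0 0 0.5;0 0 3 0 0 0 0.5;0 0 3 0 0 0 0.5"

```text
time_s: 25.82
tcp_pos: [623.5, -12.2, 65.3]
tcp_rot: [-0.0, 0.991, -0.133, 0.001]
wrist_force: [2.2, 1.0, 5.2]
finger_gap: 10.3
```

```bash
python3 -c "
from h import *
key()"
```

```text
t 25.82 z 65.3 yaw rel dock deg -118.6 rad -2.071 xy [105.4 -32.3] F [2.2 1.  5.2] Tq [ 0.64 -0.15  0.03] gap 10.3 q7 -1.14
```

carry_out --targets "0 0 1.5 0 0 0 0.5;0 0 3 0 0 0 0.5;0 0 3 0 0 0 0.5"

```text
time_s: 26.07
tcp_pos: [623.5, -12.1, 65.3]
tcp_rot: [-0.0, 0.987, -0.159, 0.001]
wrist_force: [2.2, 2.6, 5.3]
finger_gap: 10.5
```

```bash
python3 -c "
from h import *
key()"
```

```text
t 26.07 z 65.3 yaw rel dock deg -121.6 rad -2.123 xy [105.5 -32.2] F [2.2 2.6 5.3] Tq [ 0.64 -0.16  0.09] gap 10.5 q7 -1.18
```

carry_out --targets "0 0 1.5 0 0 0 0.5;0 0 3 0 0 0 0.5;0 0 3 0 0 0 0.5"

```text
time_s: 26.32
tcp_pos: [623.6, -12.1, 65.2]
tcp_rot: [-0.001, 0.983, -0.185, 0.001]
wrist_force: [1.5, 3.0, 5.3]
finger_gap: 10.3
```

```bash
python3 -c "
from h import *
key();print(brass(bot.grab_frame('side')));key()"
```

```text
t 26.32 z 65.2 yaw rel dock deg -124.6 rad -2.175 xy [105.5 -32.2] F [1.5 3.  5.3] Tq [ 0.66 -0.2   0.06] gap 10.3 q7 -1.23
(27, (array([214, 292]), array([217, 301])))
t 26.37 z 65.2 yaw rel dock deg -124.6 rad -2.175 xy [105.5 -32.2] F [1.2 2.2 5.3] Tq [ 0.62 -0.17 -0.01] gap 10.2 q7 -1.23
```

carry_out --targets "0 0 1.5 0 0 0 0.5;0 0 3 0 0 0 0.5;0 0 3 0 0 0 0.5"

```text
time_s: 26.62
tcp_pos: [623.6, -12.1, 65.3]
tcp_rot: [-0.001, 0.977, -0.211, 0.001]
wrist_force: [0.7, 2.2, 6.0]
finger_gap: 10.8
```

```bash
python3 -c "
from h import *
key()"
```

```text
t 26.62 z 65.3 yaw rel dock deg -127.7 rad -2.228 xy [105.5 -32.2] F [0.7 2.2 6. ] Tq [ 0.69 -0.2   0.07] gap 10.8 q7 -1.27
```

carry_out --targets "0 0 1 0 0 0 0.5;0 0 2 0 0 0 0.5;0 0 2 0 0 0 0.5"

```text
time_s: 26.87
tcp_pos: [623.6, -12.1, 65.3]
tcp_rot: [-0.001, 0.974, -0.228, 0.001]
wrist_force: [1.9, 1.9, 5.8]
finger_gap: 10.3
```

```bash
python3 -c "
from h import *
key();print(brass(bot.grab_frame('side')));key()"
```

```text
t 26.87 z 65.3 yaw rel dock deg -129.6 rad -2.263 xy [105.5 -32.3] F [1.9 1.9 5.8] Tq [ 0.73 -0.21  0.07] gap 10.3 q7 -1.3
(28, (array([214, 292]), array([217, 302])))
t 26.92 z 65.3 yaw rel dock deg -129.6 rad -2.262 xy [105.5 -32.2] F [1.3 3.3 6. ] Tq [ 0.7  -0.22  0.11] gap 10.6 q7 -1.3
```

carry_out --targets "0 0 1 0 0 0 0.5;0 0 2 0 0 0 0.5;0 0 2 0 0 0 0.5"

```text
time_s: 27.17
tcp_pos: [623.6, -12.1, 65.3]
tcp_rot: [-0.0, 0.97, -0.245, 0.001]
wrist_force: [1.5, 3.1, 4.9]
finger_gap: 10.4
```

```bash
python3 -c "
from h import *
key()"
```

```text
t 27.17 z 65.3 yaw rel dock deg -131.6 rad -2.297 xy [105.5 -32.3] F [1.5 3.1 4.9] Tq [ 0.69 -0.25  0.17] gap 10.4 q7 -1.33
```

carry_out --targets "0 0 1 0 0 0 0.5;0 0 2 0 0 0 0.5;0 0 2 0 0 0 0.5"

```text
time_s: 27.42
tcp_pos: [623.6, -12.1, 65.2]
tcp_rot: [-0.0, 0.965, -0.261, 0.001]
wrist_force: [1.1, 2.8, 5.8]
finger_gap: 10.6
```

```bash
python3 -c "
from h import *
key()
W=[bot.grab_frame('side') for i in range(3)]
print(brass(W[0]));print(bot.state()['wrist_torque'].round(2));cv2.imwrite('pics/s8.png',cv2.resize(W[0][185:255,245:335,::-1],None,fx=6,fy=6,interpolation=cv2.INTER_CUBIC))"
```

```text
t 27.42 z 65.2 yaw rel dock deg -133.6 rad -2.331 xy [105.6 -32.2] F [1.1 2.8 5.8] Tq [ 0.72 -0.24  0.24] gap 10.6 q7 -1.36
(28, (array([214, 292]), array([217, 302])))
[ 0.67 -0.21  0.29]
```

View pics/s8.png

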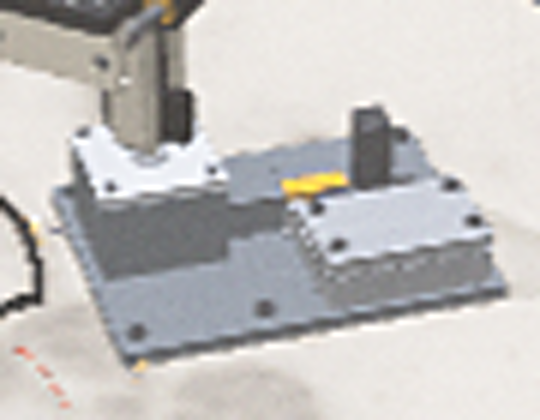

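The bolt shows out as brass from (285,188) to (345,182), reaching behind the block. Torque has risen from 0.1 to 0.27 N m with no more bolt travel, so this is the end stop. I'll relieve the twist, let go and retreat.

carry_out --targets "0 0 -1.5 0 0 0 0.5;0 0 -2.5 0 0 0 0.5;0 0 -2.5 0 0 0 4;0 0 -2.5 0 0 0 5;0 0 -2.5 0 0 0 5;0 0 -2.5 0 0 0 5;0 0 -2.5 0 0 0 5;0 0 -2.5 0 0 0 5"

```text
time_s: 28.23
tcp_pos: [622.5, -12.9, 64.4]
tcp_rot: [0.0, 0.971, -0.24, -0.0]
wrist_force: [0.1, 0.3, 0.7]
finger_gap: 45.6
```

carry_out --targets "0 0 0 0 0 -1 5;0 0 0 0 0 -3 5;0 0 0 0 0 -6 5;0 0 0 0 0 -9 5;0 0 0 0 0 -12 5;0 0 0 0 0 -14 5;0 0 0 0 0 -14 5"

```text
time_s: 28.82
tcp_pos: [625.3, -14.6, 210.8]
tcp_rot: [-0.0, 0.971, -0.24, 0.005]
wrist_force: [0.5, -1.0, 0.9]
finger_gap: 50.1
```

```bash
python3 -c "
from h import *
key();go((460,-260,210),10);go((470,200,210),60)"
```

```text
t 28.82 z 210.8 yaw rel dock deg -131.1 rad -2.288 xy [106.6 -35.1] F [ 0.5 -1.   0.9] Tq [ 0.02  0.16 -0.01] gap 50.1 q7 -1.45
row [   0.5   -0.5 -127.8] [-3.180e+00  2.941e+01 -2.000e-02] | t 28.82 tcp [625.3 -14.6 210.8] F [ 0.5 -1.   0.9] gap 50.1
row [   0.9   -0.2 -177.8] [-23.74 -11.75  -0.12] | t 28.82 tcp [625.3 -14.6 210.8] F [ 0.5 -1.   0.9] gap 50.1
```

carry_out --targets "0 0 0 -3 29 0 5;0 0 0 -3 29 0 5;0 0 0 -3 29 0 5;0 0 0 -3 29 0 5;0 0 0 -3 29 0 5;0 0 0 -3 29 0 5;0 0 0 -3 29 0 5;0 0 0 -3 29 0 5"

```text
time_s: 29.48
tcp_pos: [453.9, -263.9, 206.4]
tcp_rot: [0.003, 0.969, -0.248, -0.0]
wrist_force: [-0.0, -0.7, 1.3]
finger_gap: 49.7
```

```bash
python3 -c "
from h import *
for c in('top','side'):
    im=bot.grab_frame(c);cv2.imwrite(f'pics/{c}9.png',im[:,:,::-1])
print(bot.state()['time_s'],brass(im))
a=cv2.imread('pics/top9.png')[170:260,250:340];b=cv2.imread('pics/side9.png')[180:245,255:320]
cv2.imwrite('pics/z9.png',np.hstack([cv2.resize(x,(400,400),interpolation=cv2.INTER_CUBIC) for x in(a,b)]))
W=[(*(MD@[6,y]+T0),25) for y in(-27,-39)]
print('bolt tip pred',((proj('top',W)-[170,250])*400/90).round(0).tolist(),((proj('side',W)-[180,255])*400/65).round(0).tolist())
"
```

```text
29.5833 (28, (array([214, 292]), array([217, 302])))
bolt tip pred [[267.0, 200.0], [262.0, 221.0]] [[216.0, 294.0], [202.0, 287.0]]
```

View pics/z9.png

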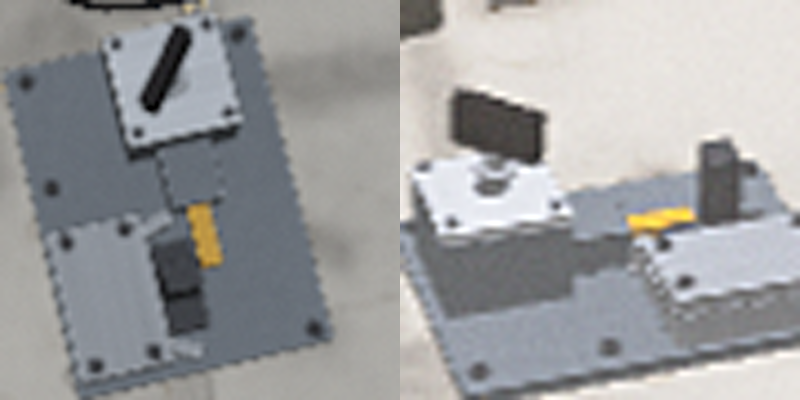

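The brass bolt's tip in the top crop ends at (205–220, 266), which matches the fully-out prediction of (200–221, 262–267). The block is still home, the key has sprung up, and the gripper is clear.

```bash
python3 -c "
from bench import bot
print(bot.job_done())"
```

```text
the job is handed in; nothing more can be done
None
```

The job is done and handed in at about 29.6 s of the 72 s allowed; no verdict came back. The block is home under the lip, the bolt is out behind it, and the key has been let go and has sprung back up.

- **Block:** I lifted it by the rib, set it on the base and slid it in toe first until it stopped solidly. My fingers may have brushed the lip near the end. I let go and nudged the rib from behind with shut fingers, and it did not move at 8.7 N. The last picture agrees with fully home to about 1–2 mm.
- **Key:** The first pressed sweep, at about 5.5 N, did not drop into the slot. A second, slower sweep at about 8 N dropped at roughly -0.77 rad from the dock's x. I did not turn it back and forth under pressure: both sweeps ran clockwise, and I turned the key back only while it was unpressed or barely pressed.
- **Bolt:** Pressing at about 5–7 N, I turned the key clockwise until torque rose from about 0.1 to 0.27 N m with no further bolt movement. In the last top picture the tip sits within about 1 mm of the fully-out position.
- **Disagreement:** The stop came at a gripper yaw of about -2.33 rad, roughly 0.1–0.2 rad further than I expected. Arm wind-up or play in the slot could explain it, but I did not check.
- **Forces and bystanders:** The highest wrist force I read was about 11 N. The gripper stayed away from the other loose things, but I did not measure their positions again at the end.

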